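# Slide the tin lid out over the shelf edge

### The job

Using fingertips only, slide the flat steel lid along the plywood shelf, away from the robot, until it sticks out over the shelf's far long edge with its red band lying right above that edge and the lid square to it, so that someone can later get their fingers under it. Only push it: keep it flat on the board, never lift or tip it, and leave the cup, the open steel box and the brush where they stand. Finish with the hand clear of everything.

Things in the scene. Friction and masses are not known exactly. Their poses are not given: they have to be found in the camera images.
- lid: Loose flat lid of plain steel (about 0.25 kg), 120 mm (its x) by 140 mm (its y) by 8 mm thick, no handle, lying flat on the shelf. Origin: centre of its underside; z up. Its +x edge is the one to go over the shelf's far edge; at the start it is turned up to 0.3 rad from the shelf and wholly on the board.
- lid_band (a point): Middle of the red band painted across the lid's top along the lid's y, 12 mm wide; the point lies at underside height, 20 mm from the lid's origin toward +x, that is 40 mm back from the lid's +x edge. Axes as the lid's.
- shelf: Fixed low shelf of pale birch plywood standing on the table: flat board 260 mm deep (x) by 740 mm long (y), its top 70 mm above the table. Origin: centre of the footprint at table height; x points away from the robot to within 0.2 rad, y along the board. At its +y end stands a 12 mm thick pegboard panel, 240 mm high, across the full depth, with a yellow spray bottle hanging fixed on its outer side.
- shelf_edge (a point): Middle of the shelf's far long edge at the height of the board's top: 130 mm in x and 70 mm up from the shelf's origin. Axes as the shelf's: x points square out over the edge, y runs along the edge.
- box: Loose open steel box, 150 (x) by 130 (y) by 62 mm high, standing on the shelf about 215 mm to one side of its middle. Origin: centre of underside. Bystander.
- cup: Loose white ceramic cup, 80 mm across, 85 mm high, upright on the shelf about 215 mm to the other side of its middle. The box and the cup may swap sides. Origin: centre of underside. Bystander.
- brush: Loose blue hand brush lying bristles down on the shelf near its +y end (about 320 mm from the middle), 200 mm long along x, head 110 by 54 mm, 45 mm high. Origin: underside of the bristles under the middle of the head; the handle points to -x. Bystander.
Not all that is in view belongs to the job. Leave any black, orange or yellow look-alike of the lid alone.

How it is judged:
By the outcome, as a careful person would: the job done as asked, in the order asked, and still so for the second after the job is handed in, with the robot touching nothing.
It also fails if it takes over 42 s, if anything falls off the work surface, if the arm or the gripper's body presses on something with over 40 N, if the wrist force passes 120 N, or if a joint passes its speed limit or range.

### The arm

A 7-joint arm with a two-finger parallel gripper is mounted at the origin on the work surface. World frame = base frame: x ahead of the robot, y to its left, z up, the work surface at z = 0. Lengths are in mm, angles in rad, forces in N, time in s.
With the tool pointing down it reaches from about 425 to 875 mm from the base axis. Payload 4.7 kg.
Tool frame: the origin (TCP) lies at the centre of the arm's flange, where the gripper is bolted on; the fingertips stand 173 mm ahead of it and the grasp point (between the pads) lies 155 mm ahead of it (r.finger_overhang is the distance from the TCP to the fingertips, in mm); y points along the fingers, z is the direction in which the jaws open and shut, and the axes are right-handed (so a half turn about y gives the same grasp; the last joint's range is limited). The gripper opens to 85 mm and grips with 20 to 120 N. Pads are 22 mm wide; open, the fingers measure 114 mm over their backs; the gripper's body (76 mm by 85 mm) begins 54 mm behind the grasp point. The pads swing forward as they close: fully open they stand 13 mm farther back than shut.
Start: joints at [0.014, 0.321, -0.07, 1.45, 0.023, 1.371, -0.057], TCP at [650.005, -0.017, 404.749] pointing down, gripper open.
Joint ranges: [-2.86, 2.86], [-0.3, 2.09], [-1.38, 1.24], [0.06, 2.45], [-1.56, 4.7], [0.09, 2.05], [-2.69, 2.69]. Speed limits (rad/s): [2.57, 2.57, 3.14, 3.14, 3.14, 3.14, 3.14].

### API

Orientations are given as a rotation vector (axis times angle).
In Python, from rig import r, imaging, recognise gives the robot as it stands.
- The arm moves only by the shell command python3 -m handwheel 'ROWS' [FORCE]. ROWS is JSON, a list of rows, each a list of 7 numbers: the shift along the tool's x, y, z in cm, then the turn, a rotation vector about the tool's x, y, z in rad, then the closure in counts, from 0 (fully open) to 255 (shut). A call has 1 to 10 rows; each row is the pose to reach, as a shift and turn from the pose commanded when the call began, along the tool's axes at that moment; what a row does not reach only later rows make up. A row lasts 1/10 s, in which the tool goes at most 50 mm and 8.59 degrees, less where a joint would pass 70% of its speed; a pose out of reach is approached as far as the arm can. A call with a gripper value outside its range is refused whole. The fingers move at their own pace and stop on an object; FORCE is the grip in N (left out, the last holds). Time passes only in rows, so rows that repeat a pose let the fingers close. It gives the time, the measured TCP pose, the force and the opening at its end, in the units of the state.
- r.sense(): the state, without advancing time (a new reading comes with each control period).
- imaging.get_image(name): name is "scene" or "side" or "wrist"; returns the picture (420x560x3 uint8, red, green, blue); there is no depth.
- imaging.calibration(name): a dict with "fov_y" (degrees; the focal length in pixels is half the picture's height over the tangent of half this angle, whatever the lens; pixels are square), "cx", "cy" (the principal point, pixels), "R" (3x3) and "t" (3): a world point X has camera coordinates R X + t; the wrist camera has in their place "hand_eye" (4x4, takes a point from camera to tool coordinates, whose origin is the TCP and whose axes are the tool frame's). Camera axes: x right, y down, z forward; pixel columns grow to the right and rows downward; lengths in mm; the calibration is good to about 2 mm. The wrist camera is an equidistant fisheye: a pixel r from the principal point sees the ray r / f radians off the axis. A picture is of the moment at which its call begins: read the wrist's pose just before it. calibration takes no time and is no camera call.
- r.hand_in(): hands the job in, once; it reports no verdict.
Trained networks look in the newest picture that a camera, given by its name, has taken for a name from the list of things; names that differ only in an ending like _2 or _b are one class to them, and where a whole thing is asked for, a point or a joint stands for the part that bears it (a point fixed in the world has none). Each returns a list of dicts, best first, with "conf" (0 to 1); they miss things now and then, are a little off and sometimes report something else, mostly with a low value. They report only what shows in the picture. A call takes as long as a camera call. They do not tell look-alikes from the thing itself.
- recognise(camera, target): "centre" ([column, row] as shares, 0 to 1, of the picture: columns of its width, rows of its height, amid what is visible of it).
The state is a dict: "t": time; "q": joint angles; "joint_vel": joint speeds; "effort": joint torques, N m; "position": TCP position; "tcp_rot": TCP orientation; "contact_force": force on the tool from outside, world axes, zero at the start; "moment": the same for the moment, N m; "grip_width": finger opening in mm.
Only numpy, scipy, OpenCV 4.12 (cv2) and the standard library are available. Lean on these libraries where they do the work, as an engineer would, in place of code of your own. Each camera call takes 0.05 s, during which the arm holds its last target.

## Working session

There is one attempt and no reset: what is moved stays moved. The work goes in short steps, Python scripts to look and compute and a shell command to move; the robot and the scene stay as the last step left them, time stands still between calls to the robot, and variables do not carry over. Pictures are saved under pics/ and viewed, and the job is handed in when it is done.

```bash
ls; mkdir -p pics; python3 - <<'E'
from rig import r, imaging, recognise
import cv2
s=r.sense();print(s['t'],s['position'],s['tcp_rot'],s['contact_force'],s['grip_width'])
for n in ['scene','side','wrist']:
    im=imaging.get_image(n);cv2.imwrite(f'pics/{n}0.png',im[:,:,::-1])
    c=imaging.calibration(n);print(n,c)
    for t in ['lid','lid_band','box','cup','brush','shelf']:
        print(t,[(round(d['conf'],2),round(d['centre'][0]*560),round(d['centre'][1]*420)) for d in recognise(n,t)][:4]) if n=='scene' else None
print(r.sense()['t'])
E
```

```text
pics
0.0 [ 6.49795352e+02 -3.35983491e-02  4.03614105e+02] [-1.21074107  1.21053018 -1.20832436] [-0.70756434 -1.0595557   0.35063039] 85.80673041044967
scene {'fov_y': 53.05223259758632, 'cx': 273.75441968397047, 'cy': 209.729019590252, 'R': array([[ 0.35040859,  0.93645213, -0.01646887],
       [ 0.67735852, -0.26552444, -0.68606283],
       [-0.64683789,  0.22924698, -0.72735587]]), 't': array([-241.78846553, -271.03565156, 1210.04307393])}
lid [(0.9, 314, 135), (0.89, 212, 384), (0.72, 378, 321), (0.61, 241, 224)]
lid_band [(0.92, 314, 135), (0.84, 375, 320), (0.83, 241, 221)]
box [(0.7, 350, 190)]
cup [(0.64, 128, 233)]
brush []
shelf [(0.71, 216, 238)]
side {'fov_y': 52.567576535231595, 'cx': 281.5532181619017, 'cy': 208.85813008228038, 'R': array([[-0.72700987, -0.68645378, -0.01542251],
       [-0.50317205,  0.54791411, -0.66828738],
       [ 0.46719861, -0.47809134, -0.74374332]]), 't': array([437.37674917, 247.48235677, 673.4712265 ])}
wrist {'fov_y': 65.70646984690485, 'cx': 278.7892502740962, 'cy': 210.32616043041608, 'hand_eye': array([[ 5.28389972e-05,  9.57875780e-01,  2.87182846e-01,
        -7.14107890e+01],
       [-3.07604622e-06, -2.87182847e-01,  9.57875781e-01,
         3.01348517e+01],
       [ 9.99999999e-01, -5.14965835e-05, -1.22279835e-05,
        -5.44535322e-01],
       [ 0.00000000e+00,  0.00000000e+00,  0.00000000e+00,
         1.00000000e+00]])}
0.45
```

View pics/scene0.png

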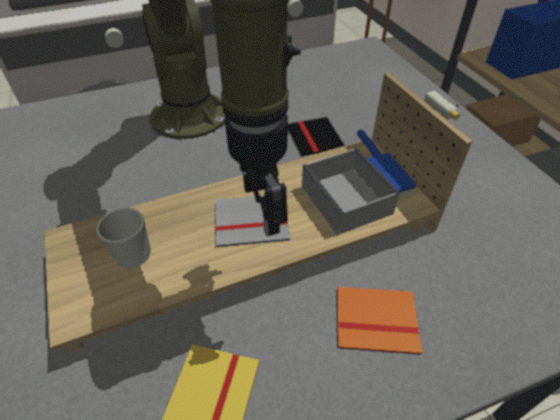

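View pics/side0.png

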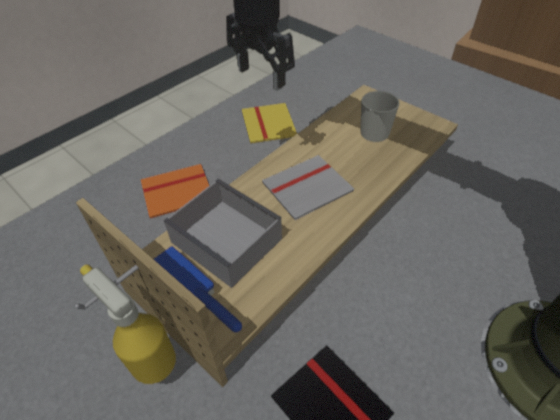

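View pics/wrist0.png

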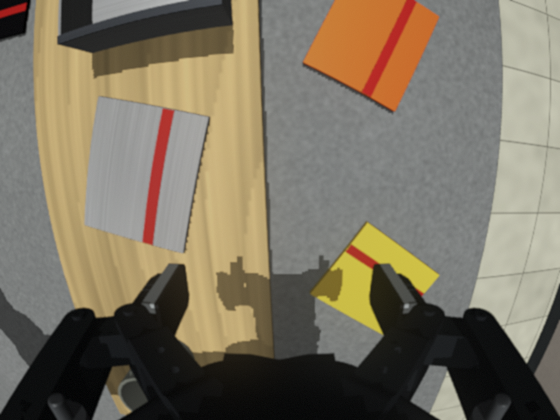

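```bash
cat > h.py <<'E'
import numpy as np,cv2
from scipy.spatial.transform import Rotation as Ro
from rig import r,imaging,recognise
def ray(name,px,s=None):
    c=imaging.calibration(name);f=210/np.tan(np.radians(c['fov_y']/2))
    d=np.array([px[0]-c['cx'],px[1]-c['cy']],float)
    if name=='wrist':
        rr=np.hypot(*d);th=rr/f;v=np.array([*(d/max(rr,1e-9)*np.sin(th)),np.cos(th)])
        H=c['hand_eye'];R=Ro.from_rotvec(s['tcp_rot']).as_matrix()
        return R@H[:3,3]+s['position'],R@H[:3,:3]@v
    v=np.array([d[0]/f,d[1]/f,1]);R=c['R'];return -R.T@c['t'],R.T@v
def at(name,px,z,s=None):
    o,d=ray(name,px,s);return (o+d*(z-o[2])/d[2])
def crop(name,im,x0,y0,x1,y1,k):
    cv2.imwrite(name,cv2.resize(im[y0:y1,x0:x1],None,fx=k,fy=k,interpolation=cv2.INTER_CUBIC))
E
python3 - <<'E'
from h import *
s=r.sense();print(Ro.from_rotvec(s['tcp_rot']).as_matrix().round(3))
for n,px in dict(a=(100,97),b=(209,116),c=(185,250),d=(86,227)).items(): print(n,at('wrist',px,78,s).round(1))
for px in [(263,20),(267,130),(270,260),(271,300)]: print('edge',at('wrist',px,70,s).round(1))
for px in [(264,187),(318,157),(352,186),(297,215)]: print('side lid',at('side',px,78).round(1))
im=cv2.imread('pics/wrist0.png');crop('pics/w0c.png',im,60,60,300,290,3)
im=cv2.imread('pics/side0.png');crop('pics/s0c.png',im,200,80,400,230,4)
E
```

```text
[[ 0. -0.  1.]
 [-1. -0.  0.]
 [ 0. -1. -0.]]
a [471.9  99.9  78. ]
b [585.7  72.3  78. ]
c [553.5 -59.9  78. ]
d [436.9 -36.7  78. ]
edge [634.8 163.7  70. ]
edge [638.5  57.9  70. ]
edge [640.3 -73.5  70. ]
edge [ 640.9 -122.6   70. ]
side lid [567.   85.4  78. ]
side lid [546.  -54.8  78. ]
side lid [441.  -33.8  78. ]
side lid [470.   95.9  78. ]
```

View pics/w0c.png

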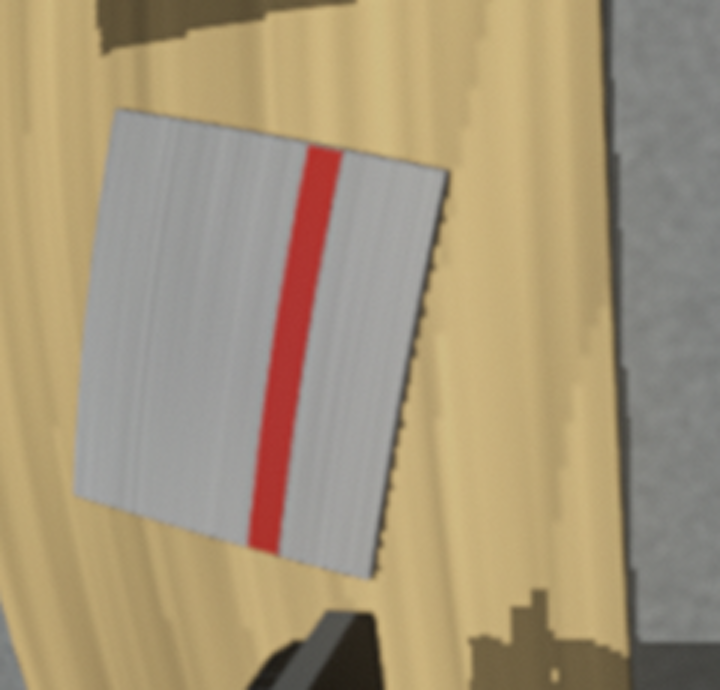

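View pics/s0c.png

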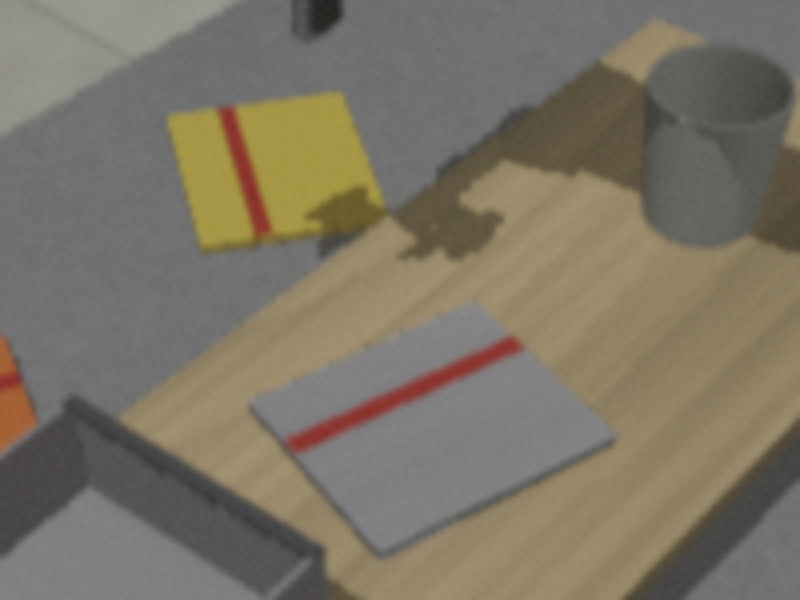

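```bash
python3 - <<'E'
from h import *
from scipy.optimize import least_squares
s=r.sense();print(r.finger_overhang)
W=dict(a=(99,96.3),b=(209.3,116.7),c=(184.3,252.7),d=(85.3,225.3))
S=dict(b=(262.5,180.5),c=(318.7,155),d=(353.2,188.8),a=(295,217))
L=dict(a=(-60,70),b=(60,70),c=(60,-70),d=(-60,-70))
def fit(sets):
    P=[(at(n,px,78,s)[:2],L[k]) for n,D in sets for k,px in D.items()]
    def f(p):
        c,si=np.cos(p[2]),np.sin(p[2])
        return np.concatenate([[p[0]+c*l[0]-si*l[1]-q[0],p[1]+si*l[0]+c*l[1]-q[1]] for q,l in P])
    o=least_squares(f,[510,20,-.25]);return o.x.round(3),o.fun.round(1)
print(fit([('wrist',W)]));print(fit([('side',S)]));print(fit([('wrist',W),('side',S)]))
# far edge
im=cv2.imread('pics/side0.png');crop('pics/s0e.png',im,100,70,380,270,2.8)
im=cv2.imread('pics/scene0.png');crop('pics/c0e.png',im,40,180,450,360,1.9)
E
```

```text
173.4
(array([ 5.1136e+02,  1.8695e+01, -2.4500e-01]), array([-0.6,  0.4,  0.6,  0.4,  0.2, -0.8, -0.2,  0.1]))
(array([ 5.08789e+02,  2.16560e+01, -2.52000e-01]), array([ 2.2,  0.1,  0.4, -0.4, -1.3, -2. , -1.3,  2.4]))
(array([ 5.10075e+02,  2.01750e+01, -2.49000e-01]), array([-1.6,  2. , -0.5,  1.6, -1.4,  0.5, -1.7,  1.8,  3.3, -1.2,  2. ,
       -1.8,  0.1, -3.8, -0.3,  0.8]))
```

View pics/c0e.png

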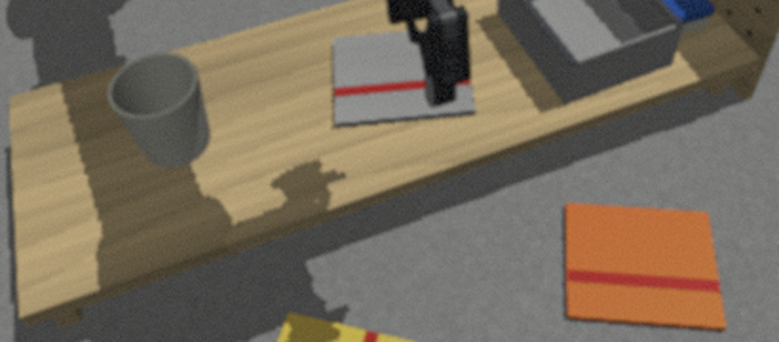

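View pics/s0e.png

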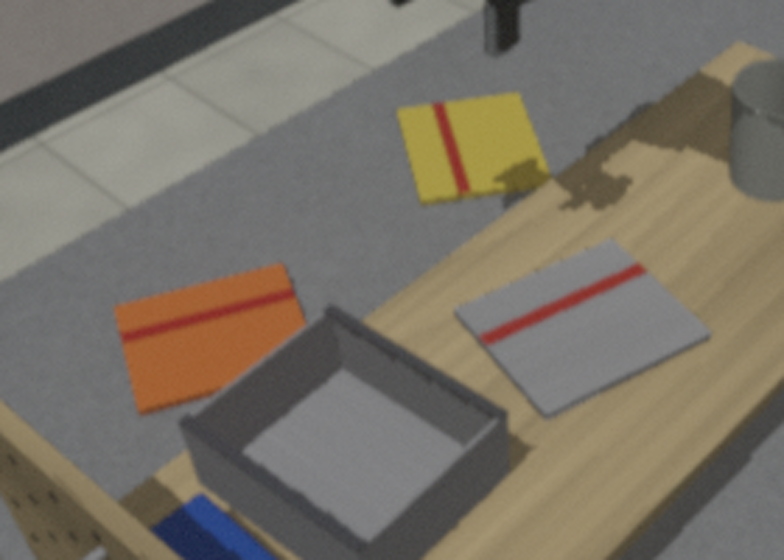

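```bash
python3 - <<'E'
from h import *
s=r.sense()
for p in [(51.6,346.3),(167,310),(300,264),(437,214)]: print('scene',at('scene',p,70).round(1))
for p in [(295.7,135),(232,182),(363.6,85)]: print('side',at('side',p,70).round(1))
for px in [(263,20),(264.3,100),(267,170),(269,240)]: print('wr',at('wrist',px,70,s).round(1))
E
```

```text
scene [ 647.8 -354.5   70. ]
scene [ 649.3 -173.1   70. ]
scene [642.9  69.5  70. ]
scene [629. 371.  70.]
side [637.  -85.6  70. ]
side [630.9 113.7  70. ]
side [ 645.1 -354.6   70. ]
wr [634.8 163.7  70. ]
wr [636.1  86.1  70. ]
wr [638.2  20.   70. ]
wr [639.5 -51.2  70. ]
```

```bash
python3 -m handwheel '[[-0.8,0,-4,0,0.15,0,0],[-1.6,0,-8,0,0.3,0,0],[-2.4,0,-12,0,0.45,0,0],[-3.2,0,-16,0,0.6,0,0],[-3.9,0,-19,0,0.75,0,0],[-3.9,0,-21,0,0.9,0,0],[-3.9,0,-21.4,0,1.05,0,0],[-3.9,0,-21.4,0,1.2,0,0],[-3.9,0,-21.4,0,1.35,0,0],[-3.9,0,-21.4,0,1.5,0,0]]'; python3 -m handwheel '[[0,0,0,0,0.15,0,0],[0,0,0,0,0.3,0,0],[0,0,0,0,0.318,0,0],[0,0,0,0,0.318,0,0]]'; python3 - <<'E'
from h import *
s=r.sense();R=Ro.from_rotvec(s['tcp_rot']).as_matrix();print(s['t'],s['position'],R.round(3),np.arctan2(R[1,0],R[0,0])-np.pi,s['q'].round(2) if hasattr(s['q'],'round') else s['q'])
E
```

```text
t: 1.45
position: [435.8, 39.0, 405.1]
tcp_rot: [-0.07, 2.188, -2.188]
contact_force: [0.2, 0.3, -0.3]
grip_width: 85.5
t: 1.85
position: [436.0, 38.9, 404.9]
tcp_rot: [-0.257, -2.092, 2.092]
contact_force: [-0.5, -0.5, -0.3]
grip_width: 85.2
1.85 [435.96444841  38.92494981 404.85942118] [[-0.97   0.    -0.242]
 [ 0.242 -0.    -0.97 ]
 [-0.    -1.    -0.   ]] -0.2444727167491001 [ 0.   -0.13 -0.14  1.94 -0.02  1.33 -1.95]
```

```bash
python3 -m handwheel '[[0,4,0,0,0,0,0],[0,8,0,0,0,0,0],[0,12,0,0,0,0,0],[0,14.5,0,0,0,0,0],[0,14.5,0,0,0,0,0]]'; python3 - <<'E'
from h import *
s=r.sense();print(s['t'],s['position'],s['contact_force'])
for n in ['wrist','side']:
    cv2.imwrite(f'pics/{n}1.png',imaging.get_image(n)[:,:,::-1])
E
```

```text
t: 2.35
position: [434.1, 38.7, 256.4]
tcp_rot: [-0.249, -2.086, 2.09]
contact_force: [-0.6, 0.9, -0.0]
grip_width: 85.4
2.35 [434.1437039   38.7310027  256.41501014] [-0.59220542  0.85467853 -0.0395182 ]
```

View pics/wrist1.png

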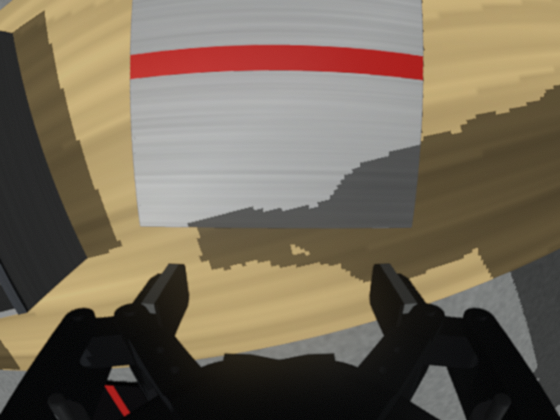

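View pics/side1.png

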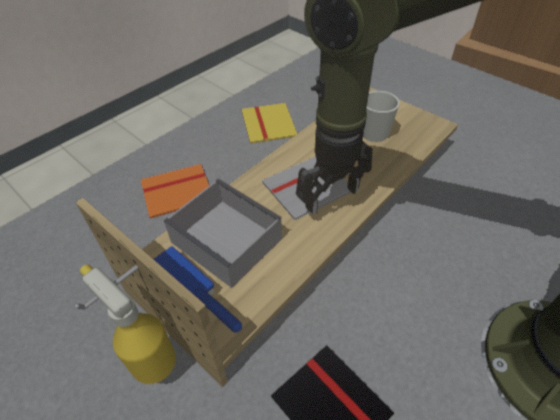

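```bash
python3 - <<'E'
from h import *
s=r.sense()
I=dict(position=np.zeros(3),tcp_rot=np.zeros(3))
for px in [(184,264),(375,265),(163,264),(395,265),(187,300)]:
    o,d=ray('wrist',px,I)
    for x in (-11,0,11):
        k=(x-o[0])/d[0];print(px,x,(o+k*d).round(1))
for px in [(140,227),(412,228)]: print('lid edge',at('wrist',px,78,s).round(1))
E
```

```text
(184, 264) -11 [-11.  154.8 -39.8]
(184, 264) 0 [  0.  177.  -47.2]
(184, 264) 11 [ 11.  199.2 -54.6]
(375, 265) -11 [-11.  153.7  43.6]
(375, 265) 0 [  0.  175.7  51.1]
(375, 265) 11 [ 11.  197.7  58.6]
(163, 264) -11 [-11.  154.1 -49.5]
(163, 264) 0 [  0.  176.1 -58.6]
(163, 264) 11 [ 11.  198.1 -67.7]
(395, 265) -11 [-11.  153.   52.8]
(395, 265) 0 [  0.  174.8  61.9]
(395, 265) 11 [ 11.  196.7  71. ]
(187, 300) -11 [-11.  125.8 -30.9]
(187, 300) 0 [  0.  142.8 -36.7]
(187, 300) 11 [ 11.  159.9 -42.5]
lid edge [471.4 104.2  78. ]
lid edge [435.9 -35.1  78. ]
```

```bash
python3 -m handwheel '[[0,1,0,0,0,0,0],[0,1.8,0,0,0,0,0],[0,2.3,0,0,0,0,0],[0,2.3,0,0,0,0,0]]'; python3 - <<'E'
from h import *
s=r.sense();print(s['t'],s['position'],s['contact_force'])
im=imaging.get_image('wrist')[:,:,::-1];cv2.imwrite(f'pics/wrist2.png',im)
print(r.sense()['position'],r.sense()['contact_force'])
E
```

```text
t: 2.85
position: [435.7, 38.9, 236.2]
tcp_rot: [-0.258, -2.089, 2.09]
contact_force: [0.2, -0.6, -0.8]
grip_width: 85.3
2.85 [435.72044931  38.92814269 236.17899708] [ 0.15150239 -0.56282884 -0.80087993]
[435.92898241  38.95396402 236.55513147] [-0.11887228 -0.35470466  0.19190545]
```

View pics/wrist2.png

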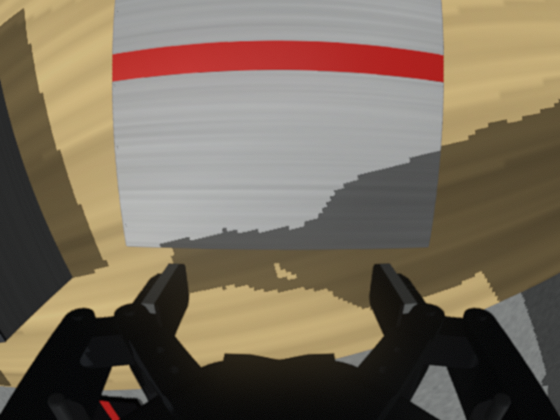

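```bash
for i in 1; do python3 -m handwheel '[[0,0.15,0,0,0,0,0],[0,0.3,0,0,0,0,0],[0,0.3,0,0,0,0,0]]'; python3 -m handwheel '[[0,0.1,0,0,0,0,0],[0,0.1,0,0,0,0,0]]';python3 -m handwheel '[[0,0.1,0,0,0,0,0],[0,0.1,0,0,0,0,0]]'; done
```

```text
t: 3.2
position: [436.0, 39.0, 233.7]
tcp_rot: [-0.26, -2.09, 2.09]
contact_force: [0.1, 0.1, 0.3]
grip_width: 85.5
t: 3.4
position: [436.0, 38.9, 232.7]
tcp_rot: [-0.26, -2.09, 2.09]
contact_force: [-0.7, -0.4, 0.3]
grip_width: 85.5
t: 3.6
position: [436.0, 39.0, 231.7]
tcp_rot: [-0.26, -2.09, 2.09]
contact_force: [-0.4, 0.3, 0.4]
grip_width: 85.4
```

```bash
python3 -m handwheel '[[0,0.1,0,0,0,0,0],[0,0.1,0,0,0,0,0]]';python3 -m handwheel '[[0,0.1,0,0,0,0,0],[0,0.1,0,0,0,0,0]]'
```

```text
t: 3.8
position: [436.0, 39.0, 230.6]
tcp_rot: [-0.259, -2.09, 2.09]
contact_force: [0.0, -0.5, -0.6]
grip_width: 85.6
t: 4.0
position: [436.1, 39.0, 230.3]
tcp_rot: [-0.26, -2.09, 2.09]
contact_force: [-1.8, -0.8, 5.0]
grip_width: 86.0
```

```bash
python3 -m handwheel '[[0,-0.35,0,0,0,0,0],[0,-0.35,0,0,0,0,0],[-0.3,-0.35,0,0,0,0,0],[-0.6,-0.35,0,0,0,0,0],[-0.9,-0.35,0,0,0,0,0],[-1.2,-0.35,0,0,0,0,0],[-1.5,-0.35,0,0,0,0,0],[-1.5,-0.35,0,0,0,0,0]]';  python3 - <<'E'
from h import *
s=r.sense();print(s['t'],s['position'],s['contact_force'])
im=imaging.get_image('wrist')[:,:,::-1];cv2.imwrite(f'pics/wrist3.png',im)
E
```

```text
t: 4.8
position: [451.1, 35.1, 233.2]
tcp_rot: [-0.261, -2.09, 2.09]
contact_force: [0.5, 0.2, -0.5]
grip_width: 85.3
4.8 [451.10823014  35.13442712 233.17227029] [ 0.47013456  0.1683446  -0.49521159]
```

View pics/wrist3.png

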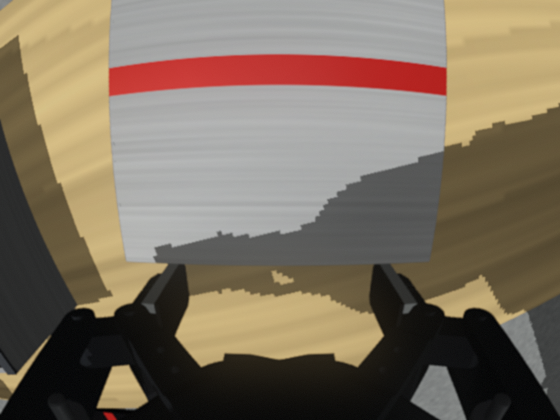

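```bash
python3 - <<'E'
from h import *
s=r.sense();R=Ro.from_rotvec(s['tcp_rot']).as_matrix();p0=s['position'];th0=np.arctan2(R[1,0],R[0,0])-np.pi
print(th0)
u=lambda t:np.array([np.cos(t),np.sin(t)])
com=p0[:2]+72.5*u(th0)
for k in range(1,11):
    a=th0+(0.026-th0)*(k-.5)/10; th=th0+(0.026-th0)*k/10
    com=com+6.5*u(a); t=com-72.5*u(th)
    d=R.T@np.array([*(t-p0[:2]),0]);print((d/10).round(2),round(th0-th,3),com.round(1))
E
```

```text
-0.24734021208077328
[-0.65  0.    0.19] -0.027 [527.6  15.9]
[-1.31  0.    0.36] -0.055 [534.   14.6]
[-1.97  0.    0.51] -0.082 [540.4  13.4]
[-2.64  0.    0.65] -0.109 [546.8  12.4]
[-3.31  0.    0.77] -0.137 [553.3  11.6]
[-3.98  0.    0.86] -0.164 [559.7  11. ]
[-4.65  0.    0.94] -0.191 [566.2  10.5]
[-5.33  0.    1.01] -0.219 [572.7  10.3]
[-6.01  0.01  1.05] -0.246 [579.2  10.2]
[-6.69  0.01  1.07] -0.273 [585.7  10.2]
```

```bash
python3 -m handwheel '[[-0.65,0,0.2,0,-0.027,0,0],[-1.3,0,0.35,0,-0.055,0,0],[-2,0,0.5,0,-0.082,0,0],[-2.65,0,0.65,0,-0.11,0,0],[-3.3,0,0.77,0,-0.137,0,0],[-4,0,0.86,0,-0.164,0,0],[-4.65,0,0.95,0,-0.19,0,0],[-5.3,0,1,0,-0.22,0,0],[-6,0,1.05,0,-0.246,0,0],[-6.7,0,1.07,0,-0.273,0,0]]';python3 -m handwheel '[[0,0,0,0,0,0,0]]';  python3 - <<'E'
from h import *
s=r.sense();R=Ro.from_rotvec(s['tcp_rot']).as_matrix();print(s['t'],s['position'],s['contact_force'],np.arctan2(R[1,0],R[0,0])%(2*np.pi)-np.pi)
for n in ['wrist','side','scene']:
    cv2.imwrite(f'pics/{n}4.png',imaging.get_image(n)[:,:,::-1])
E
```

```text
t: 5.85
position: [513.2, 8.3, 233.1]
tcp_rot: [-0.03, 2.208, -2.208]
contact_force: [-0.8, 0.3, 0.2]
grip_width: 85.3
t: 5.95
position: [513.8, 8.2, 233.3]
tcp_rot: [-0.027, 2.208, -2.208]
contact_force: [1.1, -0.0, -0.3]
grip_width: 85.1
5.95 [513.79776244   8.15918342 233.28938082] [ 1.08391166 -0.00442831 -0.31401532] 0.025582702296493398
```

View pics/wrist4.png

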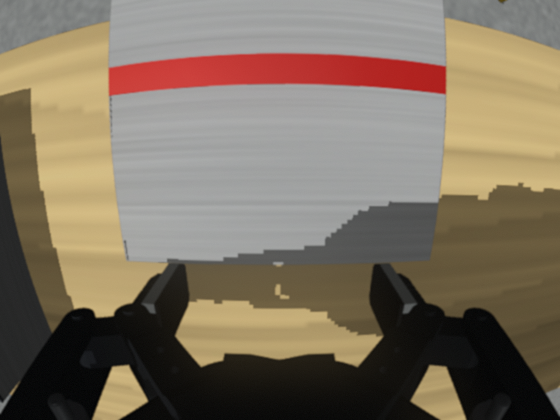

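View pics/scene4.png

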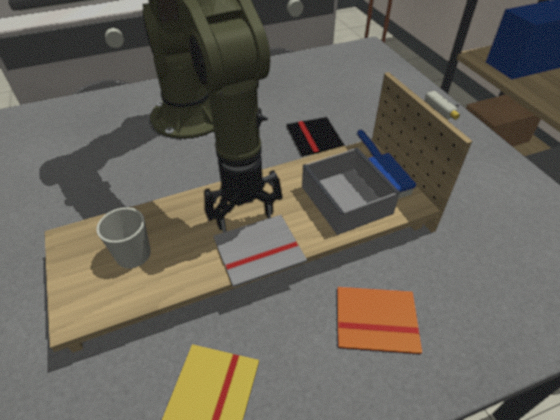

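```bash
python3 - <<'E'
from h import *
s=r.sense();im=cv2.imread('pics/wrist4.png').astype(int)
B,G,Rr=im[:,:,0],im[:,:,1],im[:,:,2]
P=[]
for c in range(120,440,16):
    m=np.where((Rr[:150,c]>150)&(G[:150,c]<90))[0]
    P.append(at('wrist',(c+.0,m.mean()),78,s)[:2])
P=np.array(P);k=np.polyfit(P[:,1],P[:,0],1);print('band x at y',P[:,1].mean(),np.polyval(k,P[:,1].mean()),'yaw',-k[0])
E_=[]
for c in list(range(10,105,8))+list(range(452,555,8)):
    col=Rr[:,c]-B[:,c]  # wood yellowish
    m=np.where(col[:200]>40)[0]
    E_.append(at('wrist',(c,m[0]-.5),70,s)[:2])
E_=np.array(E_);print(E_[::4].round(1));ke=np.polyfit(E_[:,1],E_[:,0],1);r_=E_[:,0]-np.polyval(ke,E_[:,1]);print('edge yaw',-ke[0],'x at',np.polyval(ke,P[:,1].mean()),'res',abs(r_).max())
crop('pics/w4c.png',cv2.imread('pics/wrist4.png'),0,0,560,110,1.4)
crop('pics/c4c.png',cv2.imread('pics/scene4.png'),40,180,450,360,1.9)
E
```

```text
band x at y 12.07279241895449 603.7559842874124 yaw 0.028487133633126355
[[ 629.7  150.4]
 [ 630.4  125.9]
 [ 630.9  105.2]
 [ 637.   -67.3]
 [ 637.4  -85.5]
 [ 638.1 -106.3]
 [ 639.3 -130.9]]
edge yaw 0.03953927107253427 x at 634.867377367108 res 15.9181202465046
```

View pics/c4c.png

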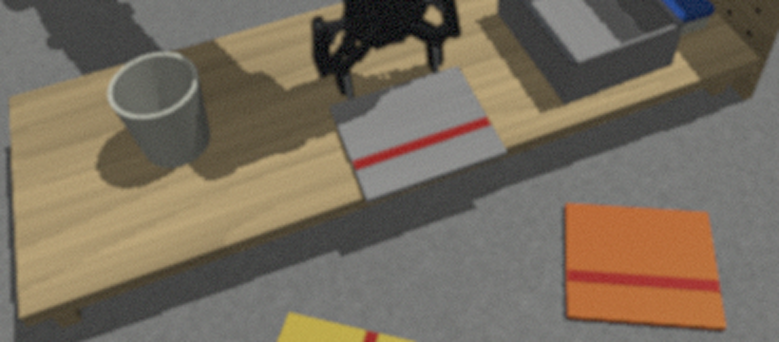

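```bash
python3 -m handwheel '[[-0.4,0,0,0,0,0,0],[-0.8,0,0,0,-0.001,0,0],[-1.2,0,0,0,-0.002,0,0],[-1.6,0,0,0,-0.003,0,0],[-2.0,0,0,0,-0.004,0,0],[-2.3,0,0,0,-0.004,0,0],[-2.5,0,0,0,-0.004,0,0],[-2.5,0,0,0,-0.004,0,0]]';cat > meas.py <<'E'
import sys
from h import *
tag=sys.argv[1]
s=r.sense();R=Ro.from_rotvec(s['tcp_rot']).as_matrix();print(s['t'],s['position'],s['contact_force'],np.arctan2(R[1,0],R[0,0])%(2*np.pi)-np.pi)
for n in ['wrist','side','scene']:
    cv2.imwrite(f'pics/{n}{tag}.png',imaging.get_image(n)[:,:,::-1])
im=cv2.imread(f'pics/wrist{tag}.png').astype(int)
B,G,Rr=im[:,:,0],im[:,:,1],im[:,:,2]
P=[]
for c in range(120,440,16):
    m=np.where((Rr[:150,c]>150)&(G[:150,c]<90))[0]
    if len(m):P.append(at('wrist',(c+.0,m.mean()),78,s)[:2])
P=np.array(P);k=np.polyfit(P[:,1],P[:,0],1);print('band x at y',P[:,1].mean(),np.polyval(k,P[:,1].mean()),'yaw',-k[0])
E_=[]
for c in list(range(10,105,4))+list(range(452,555,4)):
    m=np.where((Rr-B)[:250,c]>35)[0]
    if len(m):E_.append(at('wrist',(c,m[0]-.5),70,s)[:2])
E_=np.array(E_)
g=np.ones(len(E_),bool)
for _ in range(5):
    ke=np.polyfit(E_[g,1],E_[g,0],1);q=abs(E_[:,0]-np.polyval(ke,E_[:,1]));g=q<max(1.5,np.median(q)*2)
print('edge yaw',-ke[0],'x at',np.polyval(ke,P[:,1].mean()),'n',g.sum(),len(g),'remaining',np.polyval(ke,P[:,1].mean())-np.polyval(k,P[:,1].mean()))
E
python3 meas.py 5
```

```text
t: 6.9
position: [538.3, 9.2, 233.3]
tcp_rot: [-0.032, 2.206, -2.206]
contact_force: [-0.1, 0.1, 0.1]
grip_width: 85.5
6.9 [538.27806077   9.20117868 233.26880661] [-0.05531409  0.11934322  0.12773529] 0.029793023409030006
band x at y 13.046460666238053 628.7650066289813 yaw 0.029748166708141687
edge yaw -0.061810276639440324 x at 668.807296263658 n 50 50 remaining 40.04228963467676
```

View pics/wrist5.png

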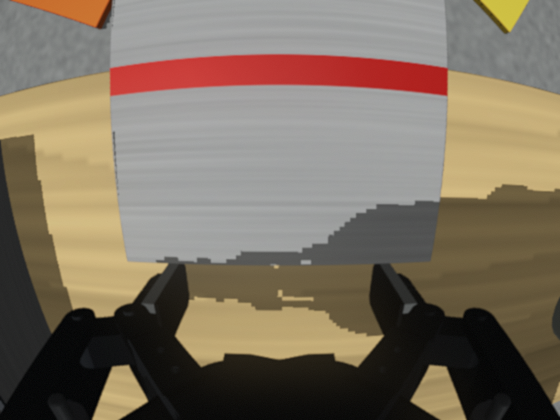

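View pics/scene5.png

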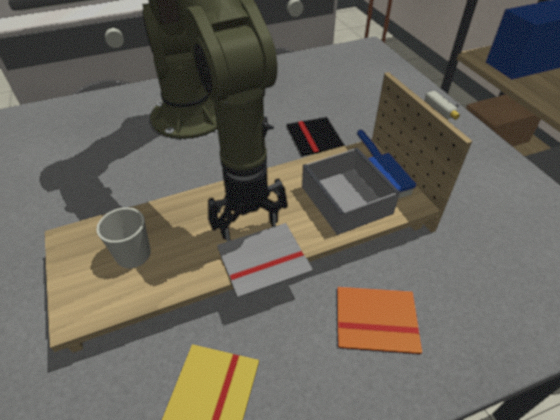

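View pics/side5.png

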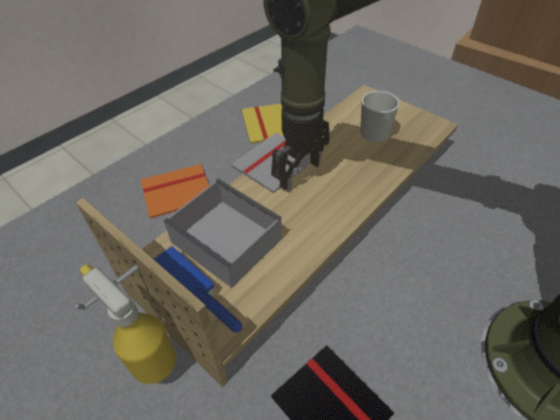

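```bash
python3 - <<'E'
t=open('meas.py').read()
t=t.replace("""    m=np.where((Rr-B)[:250,c]>35)[0]
    if len(m):E_.append(at('wrist',(c,m[0]-.5),70,s)[:2])""","""    rr=125
    while rr>0 and (Rr-B)[rr,c]>30: rr-=1
    if 0<rr<124:E_.append(at('wrist',(c,rr+.5),70,s)[:2])""").replace("for n in ['wrist'","for n in [] if len(sys.argv)>2 else ['wrist'")
open('meas.py','w').write(t)
E
python3 meas.py 5 x; python3 - <<'E'
from h import *
crop('pics/w5c.png',cv2.imread('pics/wrist5.png'),0,20,560,160,1.4)
E
```

```text
7.05 [538.05283576   9.19221115 233.4221088 ] [-0.2573199   0.62909106  0.07195201] 0.029795934950672898
band x at y 13.040460393810553 628.5837648266399 yaw 0.02975296936935464
edge yaw 0.034123067877516844 x at 635.1966404532416 n 50 50 remaining 6.612875626601635
```

View pics/w5c.png

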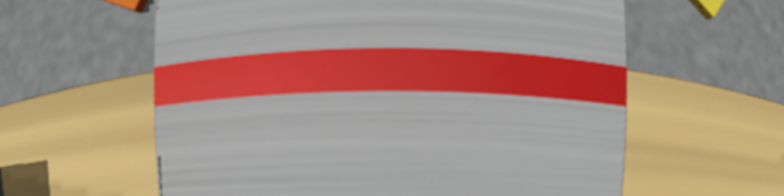

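```bash
python3 - <<'E'
from h import *
crop('pics/c5c.png',cv2.imread('pics/scene5.png'),180,210,340,310,5)
crop('pics/s5c.png',cv2.imread('pics/side5.png'),190,110,350,230,5)
E
```

```text
(no output)
```

View pics/c5c.png

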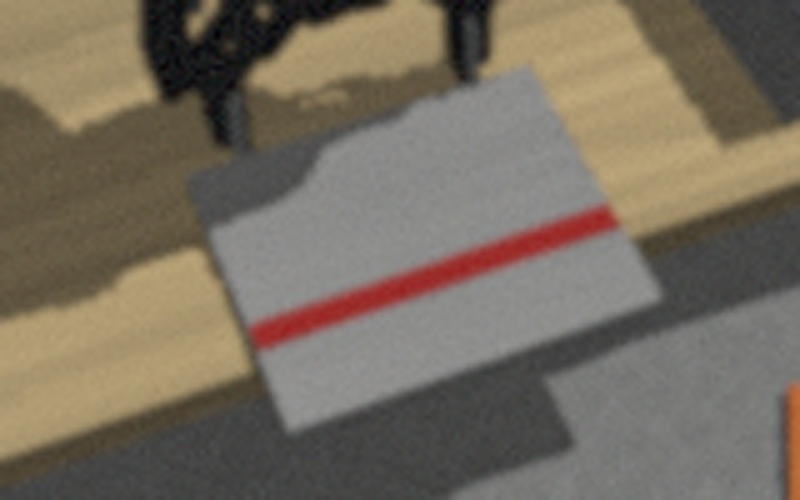

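View pics/s5c.png

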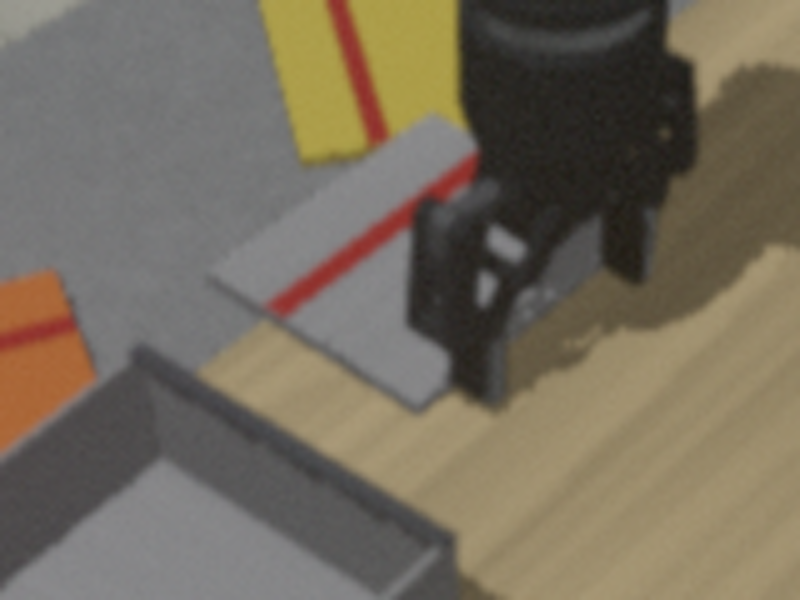

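```bash
python3 - <<'E'
from h import *
C=lambda x,y:(180+x/5,210+y/5)
for p in [(262,336),(612,217)]:print('scene band',at('scene',C(*p),78).round(1))
for p in [(0,460),(255,373),(640,238),(800,183)]:print('scene edge',at('scene',C(*p),70).round(1))
C=lambda x,y:(190+x/5,110+y/5)
for p in [(280,306),(470,165)]:print('side band',at('side',C(*p),78).round(1))
for p in [(262,324),(200,370)]:print('side edge',at('side',C(*p),70).round(1))
E
```

```text
scene band [631.5 -53.6  78. ]
scene band [627.9  80.3  78. ]
scene edge [ 642.1 -149.7   70. ]
scene edge [639.9 -59.4  70. ]
scene edge [634.9  88.7  70. ]
scene edge [633.2 154.5  70. ]
side band [626.5  78.   78. ]
side band [630.5 -40.2  78. ]
side edge [630.8  85.   70. ]
side edge [629.6 120.3  70. ]
```

```bash
python3 -m handwheel '[[-0.2,0,0,0,-0.001,0,0],[-0.4,0,0,0,-0.003,0,0],[-0.55,0,0,0,-0.003,0,0],[-0.65,0,0,0,-0.003,0,0],[-0.65,0,0,0,-0.003,0,0],[-0.65,0,0,0,-0.003,0,0]]'; python3 meas.py 6;python3 - <<'E'
from h import *
crop('pics/c6c.png',cv2.imread('pics/scene6.png'),180,210,340,310,5)
crop('pics/w6c.png',cv2.imread('pics/wrist6.png'),0,20,560,160,1.4)
E
```

```text
t: 7.65
position: [544.5, 9.4, 233.2]
tcp_rot: [-0.036, 2.205, -2.205]
contact_force: [-2.2, 0.7, 0.4]
grip_width: 85.4
7.65 [544.49496786   9.40969146 233.24877214] [-2.22596621  0.65659476  0.43797538] 0.03288420879792309
band x at y 13.527415740323187 634.892345744967 yaw 0.032684618008384195
edge yaw 0.03416070637450554 x at 635.400241105817 n 50 50 remaining 0.5078953608500569
```

View pics/c6c.png

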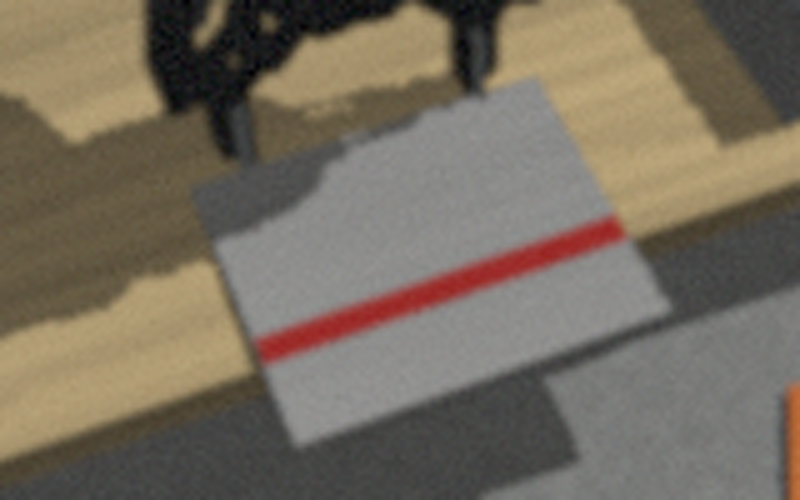

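View pics/w6c.png

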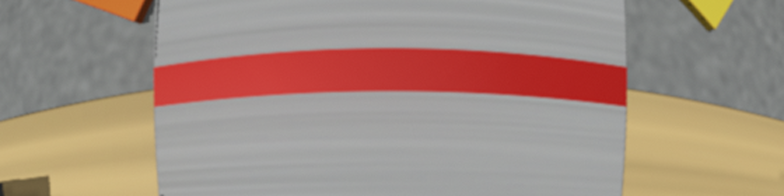

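```bash
python3 -m handwheel '[[0.5,0,0,0,0,0,0],[1.5,0,0,0,0,0,0],[3,0,0,0,0,0,0],[3,-3,0,0,0,0,0],[3,-7,0,0,0,0,0],[3,-11,0,0,0,0,0],[3,-15,0,0,0,0,0],[3,-17,0,0,0,0,0],[3,-17,0,0,0,0,0]]'; python3 - <<'E'
from h import *
s=r.sense();print(s['t'],s['position'])
for n in ['wrist','side','scene']:
    cv2.imwrite(f'pics/{n}7.png',imaging.get_image(n)[:,:,::-1])
im=cv2.imread('pics/wrist7.png').astype(int);B,G,Rr=im[:,:,0],im[:,:,1],im[:,:,2]
n,lab,st,ce=cv2.connectedComponentsWithStats(((Rr>150)&(G<80)).astype(np.uint8))
print([ (a.tolist(),c.round(1).tolist()) for a,c in zip(st,ce) if a[4]>200])
crop('pics/s7c.png',cv2.imread('pics/side7.png'),190,80,400,240,3.8)
crop('pics/c7c.png',cv2.imread('pics/scene7.png'),180,210,340,310,5)
E
```

```text
t: 8.7
position: [514.7, 8.5, 407.1]
tcp_rot: [-0.028, 2.201, -2.201]
contact_force: [-1.1, 0.1, 0.7]
grip_width: 85.4
8.7 [514.6749994    8.50390782 407.09193836]
[([0, 0, 560, 420, 233456], [279.5, 210.5]), ([204, 62, 151, 14, 1656], [279.8, 67.6])]
```

View pics/wrist7.png

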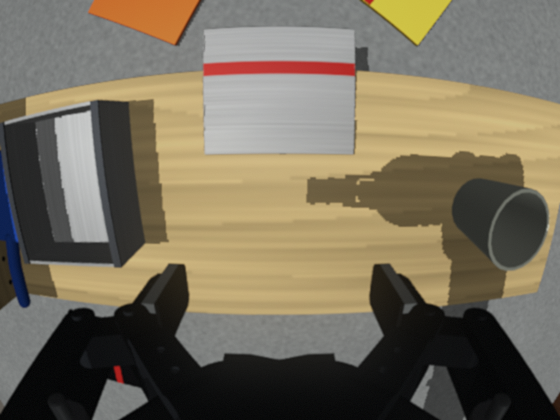

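View pics/s7c.png

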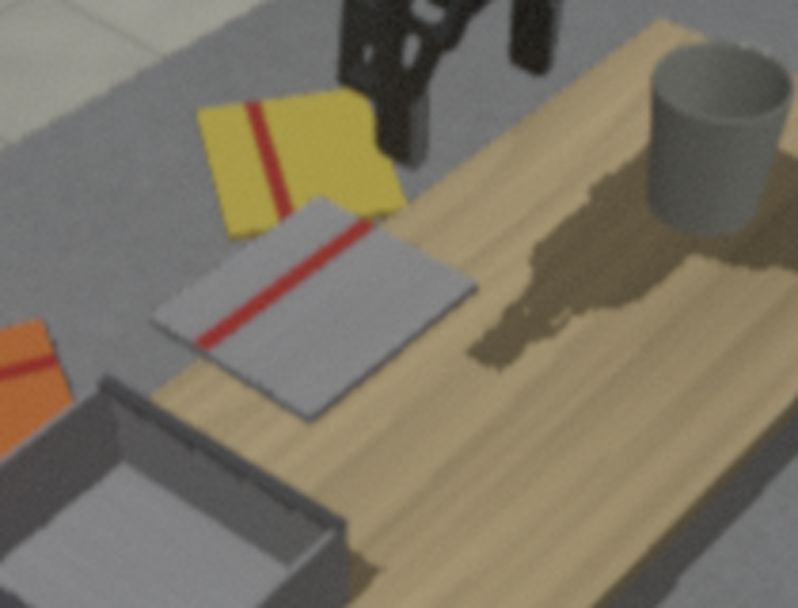

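View pics/scene7.png

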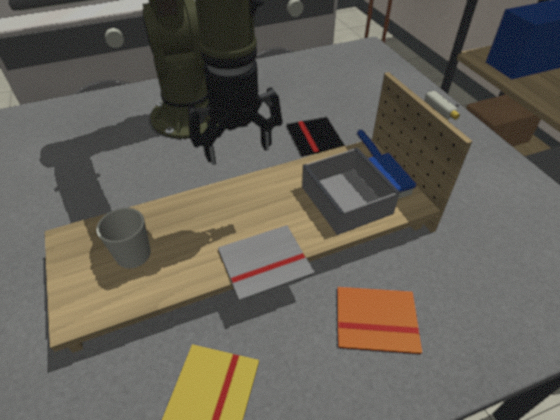

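View pics/c7c.png

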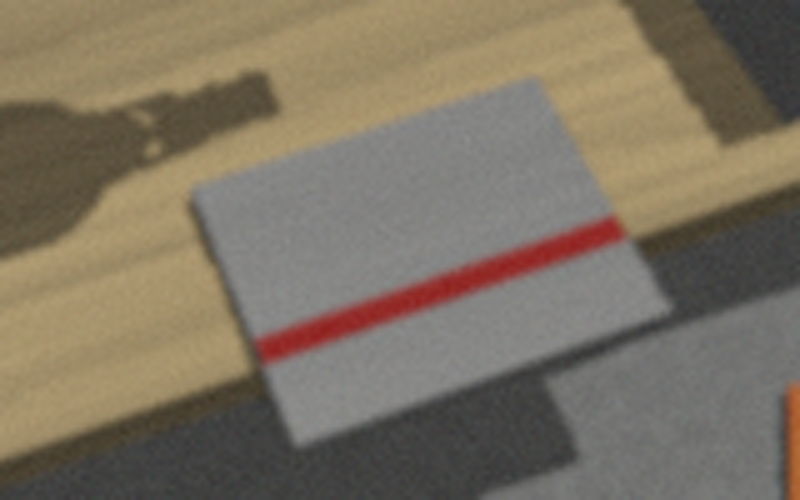

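```bash
python3 meas.py 7 x; python3 - <<'E'
from h import *
C=lambda x,y:(180+x/5,210+y/5)
for p in [(265,348),(618,229)]:print('scene band',at('scene',C(*p),78).round(1))
for p in [(0,460),(255,373),(640,238),(800,183)]:print('scene edge',at('scene',C(*p),70).round(1))
C=lambda x,y:(190+x/3.8,80+y/3.8)
for p in [(204,342),(366,229)]:print('side band',at('side',C(*p),78).round(1))
for p in [(150,395),(186,370),(420,220),(560,122)]:print('side edge',at('side',C(*p),70).round(1))
E
```

```text
8.85 [513.67938469   8.34609112 402.10842934] [ 0.00988816  0.70468292 -0.48332723] 0.032832649994468
band x at y 9.309638256172855 630.1279186763529 yaw 0.03292524488972785
edge yaw 0.03312000855126827 x at 630.8448836396212 n 26 26 remaining 0.7169649632683104
scene band [636.7 -54.1  78. ]
scene band [633.7  80.1  78. ]
scene edge [ 642.1 -149.7   70. ]
scene edge [639.9 -59.4  70. ]
scene edge [634.9  88.7  70. ]
scene edge [633.2 154.5  70. ]
side band [632.6  78.7  78. ]
side band [633.2 -50.5  78. ]
side edge [630.5 121.   70. ]
side edge [630.4  95.   70. ]
side edge [622.1 -85.2  70. ]
side edge [ 621.8 -217.1   70. ]
```

```bash
python3 -c "
from rig import r
print(r.hand_in())"
```

```text
the job is handed in; nothing more can be done
None
```

The steel lid now sticks out over the shelf's far edge, with its red band above the edge and the lid square to it. I handed the job in at about 9 s of the 42 s allowed.

I pushed the lid about 110 mm with two open fingertips against its near edge, turning it about 0.28 rad on the way. Then I backed the hand off and raised it about 170 mm.

**Band position:** in the last pictures, the wrist camera puts the band's midline 0.7 mm short of the edge. The scene camera puts it roughly 1.5 to 3 mm short, and the side camera about 1.5 mm past. So the cameras disagree by a few millimetres, but the edge stays under the 12 mm band in all three.

**Squareness:** the wrist camera sees the lid and the edge parallel to within 0.001 rad. The scene camera shows a difference of about 0.01 rad. I discarded two side-camera edge points, hand-picked along the board, because they clashed with that camera's earlier readings.

**Other things:** in the pictures, the cup, box and brush have not moved, and neither have the black, orange and yellow look-alikes. The force readings I took stayed below about 6 N, the highest when I deliberately touched the board to find its height.

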